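# Clear the curing chest and hold its sprung lid just under the balance point

## Task

Take the mould half off the curing chest's lid and set it down gently, cast side up, wholly on the cork pad. Then raise the chest's sprung lid by its bar a little past its balance point (60 degrees open) so that you feel the spring take over, without letting it fly open to its stop, ease it back and finish still holding it by the bar just below the balance point, about 5 to 10 degrees short of it, so that it would fall shut the moment you let go. Leave everything else on the bench where it is.

Things in the scene. Friction and masses are not known exactly. Their poses are not given: they have to be found in the camera images.
- chest: Grey curing chest fixed to the bench, a box 180 mm deep (its x), 260 mm wide (its y), 110 mm high, closed by a 1.6 kg steel lid of the same outline, 14 mm thick, its top 124 mm above the bench when shut, hinged on the far (+x) upper rim. Origin at the centre of its underside; x points from the bar side to the hinge side; yawed up to 0.25 rad.
- lid (a joint): Lid's opening angle, rad: 0 shut (level), near edge swings up, 1.75 at its open stop. Weight and spring cancel at 1.047 (60 degrees), its balance point: below it the lid falls shut, above it the spring throws it open. Almost no friction; shut (without the mould) it takes 2.3 N at the bar to lift, less higher up, under 1 N near the balance.
- lid_hinge (a point): Point on the hinge axis at mid width, 110 mm above the bench; the axis runs along the chest's y. Does not move with the lid.
- bar_mid (a point): Middle of the black round lifting bar, fixed to the lid: 14 mm thick, 170 mm long, along the chest's y, on two arms 78 mm either side of its middle. It is 225 mm from the hinge axis along the lid and 7 mm above that plane (117 mm above the bench when shut); 38 mm clear between bar and lid edge. A gripper pointing down can pinch it; it turns in the fingers as the lid rises.
- mould: The mould half that lies on the lid: dark grey rectangular block 90 mm long (its x), 50 mm wide (its y), 34 mm high plus four corner keys to 40 mm, a bone-coloured puppet hand cast in its upper face; about 0.25 to 0.5 kg. Origin at the centre of its underside. Its sides are flat: grip it across the 50 mm.
- pad: Fixed square cork pad, 180 by 180 mm, 8 mm thick, on the bench to the left or right of the chest. Origin at the centre of its underside, edges along its x and y.
- tray_mould_a: Square mould half 70 by 70 by 34 mm with a cast hand, in the shallow grey plastic tray (180 by 180 mm, walls 30 mm high, floor 5 mm) on the other side of the chest; leave alone. Origin at its underside's centre.
- tray_mould_b: Second square mould half 70 by 70 by 34 mm, empty, in the same tray; leave alone. Origin at its underside's centre.
- stand: Tapered grey stand, 68 mm wide, 45 mm high, with a wire and an upright puppet hand up to 130 mm; leave alone. Origin at its underside's centre.
- jar: Round jar, 64 mm across, 90 mm high; leave alone. Origin at its underside's centre.
- brush: Brush lying crosswise on the bench in front of the chest; leave alone. Origin at its underside's centre.
- cup: White cup, 72 mm across, 85 mm high, past the chest's far left corner; leave alone. Origin at its underside's centre.
- spatula: Spatula lying on the bench, out to the left; leave alone. Origin at its underside's centre.
Not all that is in view belongs to the job. Leave any orange look-alike of the mould alone.

How it is judged:
On the way, in this order (a step that is already met when the one before it is completed fails the run):
1. the mould half lies flat on the cork pad, let go (x of mould in the frame of pad between -0.06 and 0.06 m and y of mould in the frame of pad between -0.06 and 0.06 m and z of mould in the frame of pad between 0.004 and 0.013 m and angle between mould's own z axis and vertical below 0.1 rad and linear speed of mould below 0.03 m/s and contact force between the fingers and mould below 0.05 N and value of joint lid below 0.3 rad), for 0.2 s.
2. the lid has been raised past its balance point while held (value of joint lid above 1.07 rad and contact force between the fingers and lid above 0.1 N), for 0.1 s.
At the end, for the whole second after the job is handed in: The gripper's fingers hold the lid still (within 0.05 rad/s, contact over 0.1 N) between 0.82 and 1.03 rad open (47 to 59 degrees, balance at 60); the mould half rests untouched and upright (within 0.1 rad) on the cork pad, its centre within 60 mm of the pad's centre along each of the pad's edges (x of mould in the frame of pad between -0.06 and 0.06 m and y of mould in the frame of pad between -0.06 and 0.06 m and z of mould in the frame of pad between 0.004 and 0.013 m and angle between mould's own z axis and vertical below 0.1 rad and linear speed of mould below 0.03 m/s and contact force between the fingers and mould below 0.05 N and value of joint lid between 0.82 and 1.03 rad and velocity of joint lid between -0.05 and 0.05 rad/s and contact force between the fingers and lid above 0.1 N); the arm keeps its last pose, push and grip.
It fails at once if the lid flies open to its stop (over 1.65 rad) (value of joint lid above 1.65 rad).
It fails at once if the mould half is dropped or slammed onto the pad (over 0.5 m/s within 12 mm of it) (horizontal distance between mould and pad below 0.1 m and z of mould in the frame of pad below 0.02 m and linear speed of mould above 0.5 m/s).
It fails at once if a bystander is shifted more than 30 mm (distance of any of tray_mould_a, tray_mould_b, stand, jar, brush, cup, spatula from where it was at the start of the episode above 0.03 m).
It also fails if it takes over 61 s, if anything falls off the work surface, if the arm or the gripper's body presses on something with over 40 N, if the wrist force passes 120 N, or if a joint passes its speed limit or range.

## Robot

A 6-joint arm with a two-finger parallel gripper is mounted at the origin on the work surface. World frame = base frame: x ahead of the robot, y to its left, z up, the work surface at z = 0. Lengths are in m, angles in rad, forces in N, time in s.
With the tool pointing down it reaches from about 0.35 to 0.925 m from the base axis. Payload 6.4 kg.
Tool frame: the origin (TCP) lies on the centre line of the jaws, within the pads' length; the fingertips stand 25 mm ahead of it and the grasp point (between the pads) lies 6 mm ahead of it; x points along the fingers, z is the direction in which the jaws open and shut, and the axes are right-handed (so a half turn about x gives the same grasp; the last joint's range is limited). The gripper opens to 85 mm and grips with 20 to 120 N. Pads are 22 mm wide; open, the fingers measure 114 mm over their backs; the gripper's body (76 mm by 85 mm) begins 54 mm behind the grasp point. The pads swing forward as they close: fully open they stand 13 mm farther back than shut.
Start: joints at [1.04, 0.245, 1.558, -0, 1.339, -0.174], TCP at [0.227, 0.609, 0.256] pointing down, gripper open.
Joint ranges: [-3.13, 3.13], [-1.02, 2.26], [0.13, 2.54], [-0.95, 4.09], [0.21, 2.88], [-2.74, 2.74]. Speed limits (rad/s): [2.57, 2.57, 3.14, 3.14, 3.14, 3.14].

## Interface

Orientations are given as a unit quaternion [w, x, y, z].
In Python, from plant import env, read_camera gives the robot as it stands.
- The arm moves only by the tool apply_moves, never from a script. Its arguments are lists of equal length, an entry for each row: "gripper": the finger opening in mm, from 0 to 85.4; "translation": the shift along the tool's x, y, z in mm, a list of three; "delta_rot": the turn, a rotation vector about the tool's x, y, z in degrees, a list of three. In form: {"gripper": [gripper, ...], "translation": [[x, y, z], ...], "delta_rot": [[wx, wy, wz], ...]}. A call has exactly 8 rows; each row shifts and turns the pose as measured when the row begins, along the tool's axes as they then stand; what a row does not reach is not made up. A row lasts 1/12 s, in which the tool goes at most 41.7 mm and 7.16 degrees, less where a joint would pass 70% of its speed; a pose out of reach is approached as far as the arm can. A call is refused whole if a number of a shift passes 41.7 or a number of a turn 7.16, either way. A call with a gripper value outside its range is refused whole. The fingers move at their own pace and stop on an object; the grip force is fixed at half the most. Time passes only in rows, so rows that do not move let the fingers close, or fill a call up. It gives the time, the measured TCP pose, the force and the opening at its end, in the units of the state.
- env.observe(): the state, without advancing time (a new reading comes with each control period).
- read_camera(name): name is "scene" or "top"; returns a dict with "image" (400x640x3 uint8, blue, green, red), "z_map" (400x640 float32, m along the optical axis (not along the pixel's ray), 0 where there is no reading), "intrinsics" (3x3 intrinsics, pixels), "camera_from_world" (4x4, takes a point from world to camera coordinates). Camera axes: x right, y up, looking along -z (the intrinsics and any distortion apply to the point x, -y, -z); pixel columns grow to the right and rows downward; lengths in m; the calibration is good to about 2 mm. A picture is of the moment at which its call begins.
- env.close_job(): hands the job in, once; it reports no verdict.
The state is a dict: "t": time; "joint_pos": joint angles; "joint_vel": joint speeds; "tau": joint torques, N m; "eef_pos": TCP position; "tcp_rot": TCP orientation; "ft_force": force on the tool from outside, world axes, zero at the start; "torque": the same for the moment, N m; "opening": finger opening in m.
Only numpy, scipy, OpenCV 4.12 (cv2) and the standard library are available. Lean on these libraries where they do the work, as an engineer would, in place of code of your own. Each camera call takes 0.05 s, during which the arm holds its last target. There are 200 camera calls.

## Working session

There is one attempt and no reset: what is moved stays moved. The work goes in short steps, Python scripts to look and compute and a tool call to move; the robot and the scene stay as the last step left them, time stands still between calls to the robot, and variables do not carry over. Pictures are saved under pics/ and viewed, about 8 in all and at most 12, crops included, and the job is handed in when it is done.

Besides the shell and the picture viewer there is one more tool, called after "Emit:" as name(argument=value, ...) on one line, values as JSON. apply_moves: Moves the arm, as the interface text tells. Its arguments: {"type":"object","properties":{"gripper":{"type":"array"},"translation":{"type":"array"},"delta_rot":{"type":"array"}},"required":["gripper","translation","delta_rot"]}

```bash
ls; mkdir -p pics; cat > h.py <<'E'
import numpy as np, cv2
from plant import env, read_camera
def world(c):
    K=c["intrinsics"];z=c["z_map"];T=np.linalg.inv(c["camera_from_world"])
    v,u=np.mgrid[0:z.shape[0],0:z.shape[1]]
    X=(u-K[0,2])/K[0,0]*z;Y=-(v-K[1,2])/K[1,1]*z
    P=np.stack([X,Y,-z,np.ones_like(z)],-1)@T.T
    P[z==0]=np.nan
    return P[...,:3]
E
python3 - <<'E'
from h import *
for n in("scene","top"):
    c=read_camera(n);cv2.imwrite(f"pics/{n}0.png",c["image"]);np.save(f"{n}0.npy",world(c))
    print(n,np.linalg.inv(c["camera_from_world"]).round(3).tolist(),c["intrinsics"].tolist())
print(env.observe())
E
```

```text
pics
scene [[0.629, -0.472, 0.618, 1.317], [0.777, 0.366, -0.512, -0.509], [0.016, 0.802, 0.597, 0.828], [0.0, 0.0, 0.0, 1.0]] [[367.4662506357957, 0.0, 317.4810203138712], [0.0, 367.4662506357957, 194.57580181541644], [0.0, 0.0, 1.0]]
top [[-0.028, 0.99, -0.135, 0.36], [-1.0, -0.028, -0.002, 0.105], [-0.006, 0.135, 0.991, 1.601], [0.0, 0.0, 0.0, 1.0]] [[446.75744983774456, 0.0, 314.47411055869105], [0.0, 446.75744983774456, 198.64584385902955], [0.0, 0.0, 1.0]]
{'t': 0.1, 'joint_pos': array([ 1.03992714e+00,  2.45752461e-01,  1.55889442e+00, -1.16728445e-05,
        1.33869792e+00, -1.74110192e-01]), 'joint_vel': array([ 0.00024407, -0.00255356, -0.00210646, -0.00124991,  0.00058615,
       -0.00088274]), 'tau': array([-6.09687754e-05, -4.30671251e+01, -3.27130222e+01, -1.34429915e-04,
        2.89511023e-03, -4.78820780e-06]), 'eef_pos': array([0.22677293, 0.60866928, 0.25528397]), 'tcp_rot': array([ 0.58022236, -0.4036129 ,  0.58134365,  0.40308585]), 'ft_force': array([-0.47834271,  0.99690556,  1.06726289]), 'torque': array([ 0.02784096,  0.00644948, -0.01477657]), 'opening': 0.08532718755585386}
```

View pics/top0.png

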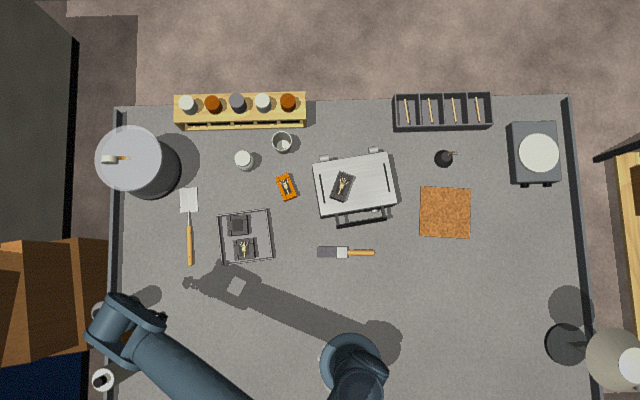

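View pics/scene0.png

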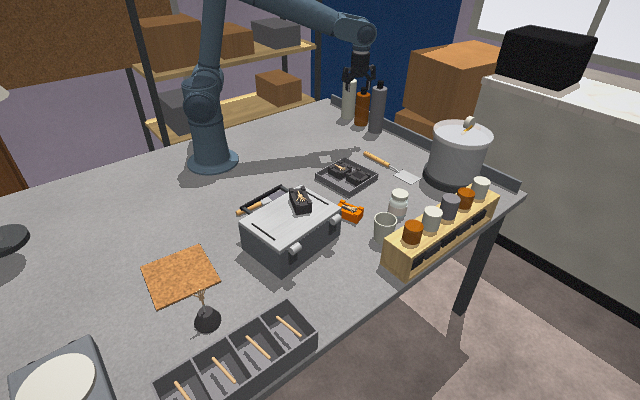

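The top view shows the chest at about (355,185) with the mould at (342,186), the pad at (445,212), the stand at (445,158), and the orange decoy at (287,186). Next I'll measure these from the depth map.

```bash
python3 - <<'E'
from h import *
P=np.load("top0.npy");im=cv2.imread("pics/top0.png")
def rect(name,m):
    n,l,s,_=cv2.connectedComponentsWithStats(m.astype(np.uint8))
    i=1+np.argmax(s[1:,4]);q=P[l==i]
    r=cv2.minAreaRect((q[:,:2]*1000).astype(np.float32));print(name,len(q),r,'z',np.nanmedian(q[:,2]).round(4))
roi=np.zeros(P.shape[:2],bool);roi[140:235,305:405]=1
z=P[...,2]
rect("mould",roi&(z>.143)&(z<.18))
rect("lid+mould",roi&(z>.119)&(z<.18))
r2=np.zeros_like(roi);r2[175:250,405:485]=1
hsv=cv2.cvtColor(im,cv2.COLOR_BGR2HSV)
rect("pad",r2&(hsv[...,1]>90))
b=np.zeros_like(roi);b[200:235,325:400]=1
m=b&(z>.105)&(z<.135)
for v in range(204,232,1): 
    w=np.where(m[v])[0]; print(v,[(int(u),*(P[v,u]*1000).round(0).astype(int)) for u in w[::6]])
c=cv2.resize(im[140:240,300:500],None,fx=4,fy=4,interpolation=cv2.INTER_CUBIC);cv2.imwrite("pics/crop.png",c)
E
```

```text
mould 423 ((596.2163696289062, 19.745317459106445), (49.83496856689453, 90.34247589111328), 67.50798797607422) z 0.1592
lid+mould 4115 ((595.430419921875, -28.31414794921875), (251.45672607421875, 259.86578369140625), 8.400453567504883) z 0.1245
pad 2507 ((nan, nan), (0.0, 0.0), 0.0) z 0.008
204 [(325, np.int64(542), np.int64(73), np.int64(128)), (331, np.int64(542), np.int64(53), np.int64(125)), (337, np.int64(541), np.int64(33), np.int64(128)), (343, np.int64(540), np.int64(14), np.int64(128)), (349, np.int64(540), np.int64(-7), np.int64(126)), (355, np.int64(540), np.int64(-27), np.int64(123)), (361, np.int64(539), np.int64(-47), np.int64(124)), (367, np.int64(538), np.int64(-66), np.int64(125)), (373, np.int64(538), np.int64(-86), np.int64(124)), (379, np.int64(537), np.int64(-107), np.int64(122)), (385, np.int64(536), np.int64(-126), np.int64(126))]
205 [(325, np.int64(539), np.int64(73), np.int64(126)), (331, np.int64(538), np.int64(53), np.int64(124)), (337, np.int64(539), np.int64(33), np.int64(116)), (343, np.int64(537), np.int64(13), np.int64(125)), (349, np.int64(537), np.
[... 5032 characters left out ...]
np.int64(474), np.int64(-4), np.int64(121)), (355, np.int64(474), np.int64(-25), np.int64(115)), (361, np.int64(473), np.int64(-44), np.int64(117))]
225 [(336, np.int64(471), np.int64(39), np.int64(124)), (342, np.int64(471), np.int64(19), np.int64(126)), (348, np.int64(470), np.int64(-1), np.int64(124)), (354, np.int64(469), np.int64(-20), np.int64(127))]
226 [(336, np.int64(468), np.int64(39), np.int64(120)), (343, np.int64(468), np.int64(16), np.int64(121)), (349, np.int64(467), np.int64(-4), np.int64(124))]
227 [(336, np.int64(465), np.int64(39), np.int64(113)), (342, np.int64(464), np.int64(19), np.int64(122))]
228 [(337, np.int64(461), np.int64(36), np.int64(124))]
229 []
230 []
231 []
```

View pics/crop.png

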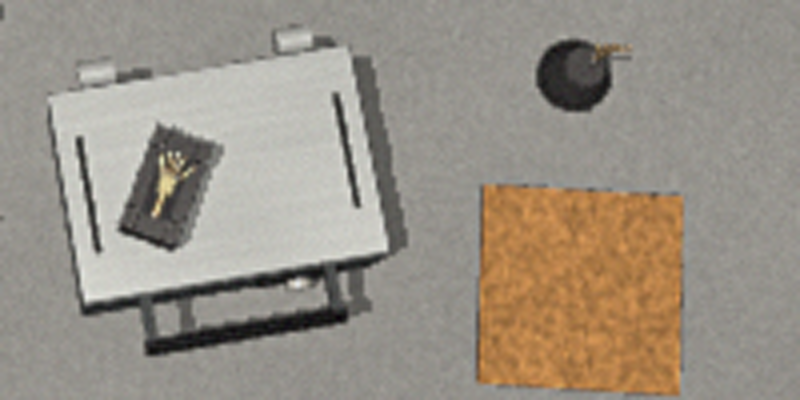

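```bash
cat >> h.py <<'E'
from scipy.spatial.transform import Rotation as Ro
def R():
    q=env.observe()["tcp_rot"];return Ro.from_quat(q,scalar_first=True)
def go(p,deg,tilt=None):
    """print tool-frame shift (mm), turn (deg) to reach TCP p, pointing down, jaw axis at deg (mod 180, nearest)"""
    o=env.observe();r=R();cur=r.as_matrix()
    best=None
    for d in(deg,deg+180):
        a=np.radians(d);x=np.array([0,0,-1.]);zz=np.array([np.cos(a),np.sin(a),0])
        t=Ro.from_matrix(np.stack([x,np.cross(zz,x),zz],1));w=(r.inv()*t).as_rotvec(degrees=True)
        if best is None or np.linalg.norm(w)<np.linalg.norm(best):best=w
    d=(np.array(p)-o["eef_pos"])*1000
    print("t",round(o["t"],2),"pos",o["eef_pos"].round(4),"dworld",d.round(1),"tool",(cur.T@d).round(1),"rot",best.round(2),"jawdir",np.degrees(np.arctan2(cur[1,2],cur[0,2])).round(2),"F",o["ft_force"].round(2),"op",round(o["opening"]*1000,1),"j",o["joint_pos"].round(2))
E
python3 - <<'E'
from h import *
P=np.load("top0.npy");im=cv2.imread("pics/top0.png");z=P[...,2]
hsv=cv2.cvtColor(im,cv2.COLOR_BGR2HSV)
r2=np.zeros(z.shape,bool);r2[175:250,405:485]=1
q=P[r2&(hsv[...,1]>90)];q=q[np.isfinite(q[:,0])];print("pad",cv2.minAreaRect((q[:,:2]*1000).astype(np.float32)))
roi=np.zeros(z.shape,bool);roi[140:235,305:405]=1
m=roi&(z>.115)&(z<.18)
m=m.astype(np.uint8);mo=cv2.morphologyEx(m,cv2.MORPH_OPEN,np.ones((15,15)))
q=P[mo>0];print("lid",cv2.minAreaRect((q[:,:2]*1000).astype(np.float32)))
# bar: dark pixels z 100..130 beyond lid
b=np.zeros_like(roi);b[212:235,330:392]=1
dm=b&(z>.105)&(z<.135)&(im.max(2)<60)
q=P[dm];print("bar",len(q),cv2.minAreaRect((q[:,:2]*1000).astype(np.float32)),np.median(q[:,2]))
go([.596,.02,.25],67.5)
E
```

```text
pad ((517.1185913085938, -356.7312927246094), (181.3180389404297, 180.36001586914062), 84.7417984008789)
lid ((610.7330322265625, -22.895858764648438), (185.95303344726562, 246.06385803222656), 1.595584511756897)
bar 192 ((478.5024719238281, -45.559051513671875), (13.040241241455078, 166.46978759765625), 8.323495864868164) 0.12220351887537917
t 0.1 pos [0.2268 0.6087 0.2553] dworld [ 369.2 -588.7   -5.3] tool [   5.9 -551.6 -422.6] rot [ 2.06 -0.1  -0.01] jawdir 69.56 F [-0.48  1.    1.07] op 85.3 j [ 1.04  0.25  1.56 -0.    1.34 -0.17]
```

Emit:
apply_moves(gripper=[85,85,85,85,85,85,85,85], translation=[[0,-20,-15],[0,-32,-24],[0,-32,-24],[0,-32,-24],[0,-32,-24],[0,-32,-24],[0,-32,-24],[0,-32,-24]], delta_rot=[[2,0,0],[0,0,0],[0,0,0],[0,0,0],[0,0,0],[0,0,0],[0,0,0],[0,0,0]])

```text
t: 0.77
eef_pos: [0.3831, 0.3407, 0.2506]
tcp_rot: [0.583, -0.397, 0.588, 0.397]
ft_force: [1.0, -0.0, 0.4]
opening: 0.0849
```

Emit:
apply_moves(gripper=[85,85,85,85,85,85,85,85], translation=[[0,-32,-24],[0,-32,-24],[0,-32,-24],[0,-32,-24],[0,-32,-24],[0,-20,-15],[0,0,0],[0,0,0]], delta_rot=[[0,0,0],[0,0,0],[0,0,0],[0,0,0],[0,0,0],[0,0,0],[0,0,0],[0,0,0]])

```text
t: 1.43
eef_pos: [0.5046, 0.1316, 0.2483]
tcp_rot: [0.584, -0.394, 0.591, 0.394]
ft_force: [-0.6, -0.1, -0.5]
opening: 0.0849
```

```bash
python3 -c "
from h import *
go([.596,.02,.19],67.5)"
```

```text
t 1.43 pos [0.5046 0.1316 0.2483] dworld [  91.4 -111.6  -58.3] tool [  58.2 -127.2  -68.1] rot [ 0.2  -0.49 -0.31] jawdir 67.71 F [-0.59 -0.07 -0.51] op 84.9 j [ 0.04 -0.05  1.89 -0.01  1.31 -1.14]
```

Emit:
apply_moves(gripper=[85,85,85,85,85,85,85,85], translation=[[0,-32,-17],[0,-32,-17],[0,-32,-17],[0,-25,-14],[12,-6,-3],[20,0,0],[20,0,0],[0,0,0]], delta_rot=[[0.2,-0.5,-0.3],[0,0,0],[0,0,0],[0,0,0],[0,0,0],[0,0,0],[0,0,0],[0,0,0]])

```text
t: 2.1
eef_pos: [0.5964, 0.025, 0.1918]
tcp_rot: [0.586, -0.394, 0.586, 0.397]
ft_force: [-0.6, 0.1, -0.3]
opening: 0.0849
```

```bash
python3 -c "
from h import *
go([.596,.02,.154],67.5)
c=read_camera('top');P=world(c);cv2.imwrite('pics/a.png',cv2.resize(c['image'][130:250,280:480],None,fx=4,fy=4))
c=read_camera('scene');cv2.imwrite('pics/b.png',cv2.resize(c['image'][120:300,200:400],None,fx=4,fy=3))
"
```

```text
t 2.1 pos [0.5964 0.025  0.1918] dworld [ -0.4  -5.  -37.8] tool [37.8 -1.6 -4.9] rot [ 0.6   0.12 -0.2 ] jawdir 68.1 F [-0.62  0.14 -0.34] op 84.9 j [-0.15  0.19  1.75  0.    1.21 -1.34]
```

View pics/b.png

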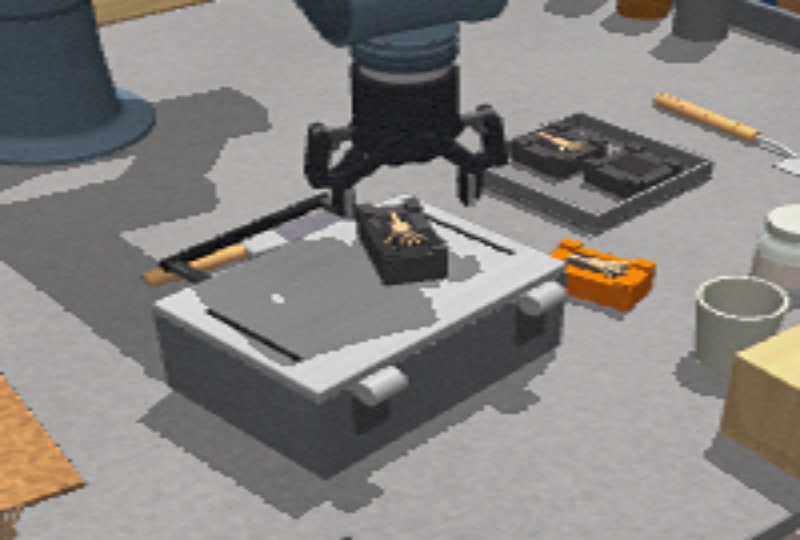

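The fingers straddle the mould at about (405,240) in the crop. I'll descend and grip.

Emit:
apply_moves(gripper=[85,85,85,85,85,40,40,40], translation=[[6,-1.6,-5],[12,0,0],[12,0,0],[6,0,0],[0,0,0],[0,0,0],[0,0,0],[0,0,0]], delta_rot=[[0.6,0,-0.2],[0,0,0],[0,0,0],[0,0,0],[0,0,0],[0,0,0],[0,0,0],[0,0,0]])

```text
t: 2.87
eef_pos: [0.5992, 0.0213, 0.1607]
tcp_rot: [0.591, -0.397, 0.584, 0.391]
ft_force: [-1.2, -3.2, 3.2]
opening: 0.0513
```

Emit:
apply_moves(gripper=[40,40,40,40,40,40,40,40], translation=[[0,0,0],[0,0,0],[0,0,0],[0,0,0],[0,0,0],[0,0,0],[0,0,0],[0,0,0]], delta_rot=[[0,0,0],[0,0,0],[0,0,0],[0,0,0],[0,0,0],[0,0,0],[0,0,0],[0,0,0]])

```text
t: 3.53
eef_pos: [0.5994, 0.0213, 0.1612]
tcp_rot: [0.591, -0.397, 0.583, 0.391]
ft_force: [0.2, 0.4, -1.7]
opening: 0.0485
```

```bash
python3 -c "
from h import *
go([.517,-.357,.25],84.7)"
```

```text
t 3.53 pos [0.5994 0.0213 0.1612] dworld [ -82.4 -378.3   88.8] tool [ -89.7  -68.5 -380.9] rot [-17.01   0.14   0.77] jawdir 67.69 F [ 0.16  0.42 -1.7 ] op 48.5 j [-0.15  0.22  1.77  0.    1.14 -1.34]
```

Emit:
apply_moves(gripper=[40,40,40,40,40,40,40,40], translation=[[-8,0,0],[-15,0,0],[-22,0,0],[-22,0,0],[-15,-2,-12],[0,-4,-25],[0,-5,-30],[0,-5,-30]], delta_rot=[[0,0,0],[0,0,0],[0,0,0],[0,0,0],[0,0,0],[-2,0,0],[-2,0,0],[-2,0,0]])

```text
t: 4.2
eef_pos: [0.576, -0.0714, 0.2437]
tcp_rot: [0.565, -0.427, 0.561, 0.428]
ft_force: [0.2, -1.0, -4.4]
opening: 0.0484
```

```bash
python3 -c "
from h import *
go([.517,-.357,.25],84.7)"
```

```text
t 4.2 pos [ 0.576  -0.0714  0.2437] dworld [ -59.  -285.6    6.3] tool [  -7.7  -19.7 -290.9] rot [-10.26   0.27   0.19] jawdir 74.44 F [ 0.17 -0.98 -4.35] op 48.4 j [-0.32  0.09  1.75  0.01  1.29 -1.62]
```

Emit:
apply_moves(gripper=[40,40,40,40,40,40,40,40], translation=[[-2,-1,-34],[-2,-3,-36],[-1,-4,-36],[0,-5,-36],[0,-5,-36],[0,-6,-36],[0,-6,-30],[0,-3,-15]], delta_rot=[[-1.7,0,0],[-1.7,0,0],[-1.7,0,0],[-1.7,0,0],[-1.7,0,0],[-1.7,0,0],[0,0,0],[0,0,0]])

```text
t: 4.87
eef_pos: [0.5581, -0.3426, 0.2468]
tcp_rot: [0.522, -0.477, 0.519, 0.48]
ft_force: [1.0, 1.0, -4.2]
opening: 0.0493
```

```bash
python3 -c "
from h import *
go([.517,-.357,.10],84.7)"
```

```text
t 4.87 pos [ 0.5581 -0.3426  0.2468] dworld [ -41.1  -14.4 -146.8] tool [146.6  39.7 -18.9] rot [ 0.5   0.44 -0.01] jawdir 85.2 F [ 1.02  1.05 -4.17] op 49.3 j [-0.73  0.27  1.55  0.01  1.33 -2.21]
```

Emit:
apply_moves(gripper=[40,40,40,40,40,40,40,40], translation=[[15,20,-10],[25,20,-9],[30,3,0],[30,0,0],[25,0,0],[20,0,0],[8,0,0],[0,0,0]], delta_rot=[[0,0.4,0],[0,0,0],[0,0,0],[0,0,0],[0,0,0],[0,0,0],[0,0,0],[0,0,0]])

```text
t: 5.53
eef_pos: [0.5103, -0.3647, 0.0888]
tcp_rot: [0.523, -0.477, 0.522, 0.476]
ft_force: [-0.3, 0.3, -3.7]
opening: 0.0487
```

```bash
python3 -c "
from h import *
go([.517,-.357,.047],84.7)"
```

```text
t 5.53 pos [ 0.5103 -0.3647  0.0888] dworld [  6.7   7.7 -41.8] tool [41.8 -5.9  8.2] rot [0.02 0.03 0.07] jawdir 84.72 F [-0.32  0.34 -3.73] op 48.7 j [-0.8   0.39  1.71  0.    1.04 -2.28]
```

Emit:
apply_moves(gripper=[40,40,40,40,40,40,40,40], translation=[[10,-6,8],[10,0,0],[7,0,0],[5,0,0],[3,0,0],[2,0,0],[2,0,0],[1,0,0]], delta_rot=[[0,0,0],[0,0,0],[0,0,0],[0,0,0],[0,0,0],[0,0,0],[0,0,0],[0,0,0]])

```text
t: 6.2
eef_pos: [0.5215, -0.3584, 0.0509]
tcp_rot: [0.523, -0.48, 0.521, 0.473]
ft_force: [0.1, -0.7, -4.3]
opening: 0.0488
```

```bash
python3 -c "
from h import *
go([.517,-.357,.045],84.7)"
```

```text
t 6.2 pos [ 0.5215 -0.3584  0.0509] dworld [-4.5  1.4 -5.9] tool [5.8 4.6 1. ] rot [ 0.1  -0.29  0.48] jawdir 84.8 F [ 0.14 -0.67 -4.28] op 48.8 j [-0.78  0.45  1.71  0.    0.97 -2.26]
```

Emit:
apply_moves(gripper=[40,40,40,40,40,40,40,40], translation=[[2,0,0],[1.5,0,0],[1.5,0,0],[1.5,0,0],[1,0,0],[1,0,0],[1,0,0],[0,0,0]], delta_rot=[[0,-0.3,0.5],[0,0,0],[0,0,0],[0,0,0],[0,0,0],[0,0,0],[0,0,0],[0,0,0]])

```text
t: 6.87
eef_pos: [0.523, -0.3603, 0.0458]
tcp_rot: [0.522, -0.478, 0.522, 0.476]
ft_force: [-0.6, -0.4, -4.1]
opening: 0.049
```

Emit:
apply_moves(gripper=[40,40,40,40,40,40,40,40], translation=[[1,0,0],[1,0,0],[1,0,0],[1,0,0],[0,0,0],[0,0,0],[0,0,0],[0,0,0]], delta_rot=[[0,0,0],[0,0,0],[0,0,0],[0,0,0],[0,0,0],[0,0,0],[0,0,0],[0,0,0]])

```text
t: 7.53
eef_pos: [0.5238, -0.3611, 0.0456]
tcp_rot: [0.522, -0.478, 0.522, 0.476]
ft_force: [-2.8, 0.6, 1.3]
opening: 0.0489
```

Contact: the wrist now reads upward force. I'll release and retreat.

Emit:
apply_moves(gripper=[55,60,70,85,85,85,85,85], translation=[[0,0,0],[0,0,0],[0,0,0],[0,0,0],[0,0,0],[0,0,0],[0,0,0],[0,0,0]], delta_rot=[[0,0,0],[0,0,0],[0,0,0],[0,0,0],[0,0,0],[0,0,0],[0,0,0],[0,0,0]])

```text
t: 8.2
eef_pos: [0.5253, -0.3628, 0.0465]
tcp_rot: [0.522, -0.48, 0.522, 0.474]
ft_force: [0.7, -0.1, -0.2]
opening: 0.085
```

Emit:
apply_moves(gripper=[85,85,85,85,85,85,85,85], translation=[[-5,0,0],[-15,0,0],[-25,0,0],[-30,0,0],[-30,0,0],[-30,0,0],[-30,0,0],[-15,0,0]], delta_rot=[[0,0,0],[0,0,0],[0,0,0],[0,0,0],[0,0,0],[0,0,0],[0,0,0],[0,0,0]])

```text
t: 8.87
eef_pos: [0.5222, -0.3597, 0.2361]
tcp_rot: [0.522, -0.477, 0.522, 0.477]
ft_force: [0.7, -0.7, 0.7]
opening: 0.085
```

```bash
python3 -c "
from h import *
go([.4785,-.0456,.20],8.3)
c=read_camera('scene');cv2.imwrite('pics/c.png',cv2.resize(c['image'][150:350,100:400],None,fx=2.6,fy=2.6))
P=world(c);z=P[...,2];q=P[(z>.03)&(z<.06)&(abs(P[...,0]-.52)<.08)&(abs(P[...,1]+.36)<.08)]
print(len(q),cv2.minAreaRect((q[:,:2]*1000).astype(np.float32)),np.percentile(q[:,2],[5,50,95]))
"
```

```text
t 8.87 pos [ 0.5222 -0.3597  0.2361] dworld [-43.7 314.1 -36.1] tool [ 35.9  71.8 308.9] rot [ 7.654e+01 -2.000e-02  1.000e-02] jawdir 84.84 F [ 0.7  -0.66  0.67] op 85.0 j [-0.78  0.23  1.62 -0.    1.3  -2.26]
503 ((523.171630859375, -362.3414306640625), (50.31315612792969, 93.86361694335938), 84.95164489746094) [0.0348109  0.04258523 0.04879298]
```

View pics/c.png

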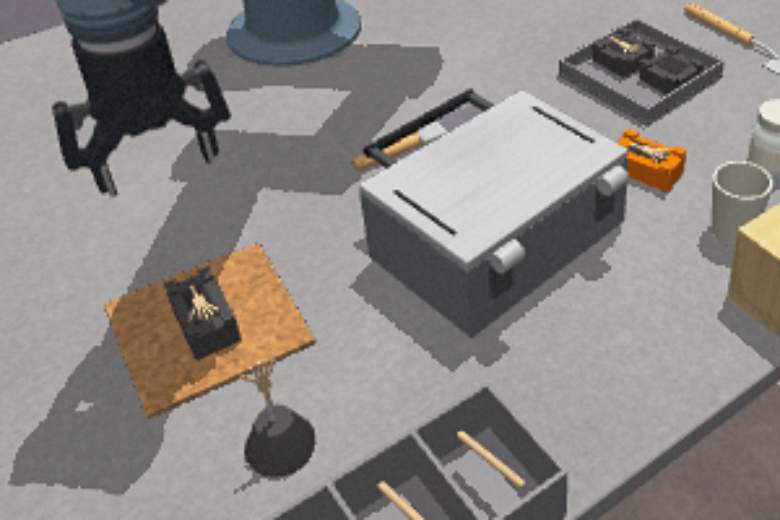

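The mould lies flat on the pad, cast side up, at (205,310) in the crop, and measures within 7 mm of the pad centre. Next is the bar: turn the jaws along the chest's x and narrow the opening so the inner finger fits the 38 mm gap.

Emit:
apply_moves(gripper=[85,70,60,50,40,40,40,40], translation=[[0,6,28],[0,10,27],[0,13,26],[0,16,24],[0,19,22],[0,21,19],[0,24,16],[0,25,13]], delta_rot=[[7,0,0],[7,0,0],[7,0,0],[7,0,0],[7,0,0],[7,0,0],[7,0,0],[7,0,0]])

```text
t: 9.58
eef_pos: [0.4934, -0.1301, 0.2484]
tcp_rot: [0.692, -0.174, 0.682, 0.16]
ft_force: [0.3, -0.1, 0.6]
opening: 0.0402
```

```bash
python3 -c "
from h import *
go([.4785,-.0456,.20],8.3)"
```

```text
t 9.58 pos [ 0.4934 -0.1301  0.2484] dworld [-14.9  84.5 -48.4] tool [46.7 82.9 25.2] rot [19.06  0.68  1.2 ] jawdir 27.37 F [ 0.34 -0.07  0.64] op 40.2 j [-0.48 -0.09  1.93 -0.01  1.28 -0.95]
```

Emit:
apply_moves(gripper=[40,40,40,40,40,40,40,40], translation=[[0,20,6],[0,21,4],[10,21,2],[15,20,0],[15,0,0],[0,0,0],[0,0,0],[0,0,0]], delta_rot=[[7,0.5,1],[7,0,0],[5,0,0],[0,0,0],[0,0,0],[0,0,0],[0,0,0],[0,0,0]])

```text
t: 10.25
eef_pos: [0.4785, -0.0383, 0.2136]
tcp_rot: [0.709, -0.051, 0.701, 0.047]
ft_force: [-0.8, 0.8, 0.3]
opening: 0.04
```

```bash
python3 -c "
from h import *
go([.4785,-.0456,.127],8.3)"
```

```text
t 10.25 pos [ 0.4785 -0.0383  0.2136] dworld [  0.   -7.3 -86.6] tool [86.6 -6.6 -2. ] rot [-0.36  0.63  0.43] jawdir 7.94 F [-0.81  0.76  0.32] op 40.0 j [-0.32 -0.13  2.03 -0.    1.23 -0.45]
```

Emit:
apply_moves(gripper=[40,40,40,40,40,40,40,40], translation=[[10,-7,-2],[15,0,0],[15,0,0],[12,0,0],[0,0,0],[0,0,0],[0,0,0],[0,0,0]], delta_rot=[[-0.4,0.6,0.4],[0,0,0],[0,0,0],[0,0,0],[0,0,0],[0,0,0],[0,0,0],[0,0,0]])

```text
t: 10.92
eef_pos: [0.4816, -0.0536, 0.1649]
tcp_rot: [0.708, -0.052, 0.703, 0.048]
ft_force: [-0.0, 0.2, 0.0]
opening: 0.04
```

```bash
python3 -c "
from h import *
go([.4785,-.0456,.127],8.3)
c=read_camera('scene');cv2.imwrite('pics/d.png',cv2.resize(c['image'][130:270,200:360],None,fx=4,fy=4))
"
```

```text
t 10.92 pos [ 0.4816 -0.0536  0.1649] dworld [ -3.1   8.  -37.9] tool [37.8  8.5 -2.3] rot [-0.2   0.43  0.3 ] jawdir 8.1 F [-0.04  0.25  0.03] op 40.0 j [-0.34 -0.05  2.05 -0.    1.13 -0.49]
```

View pics/d.png

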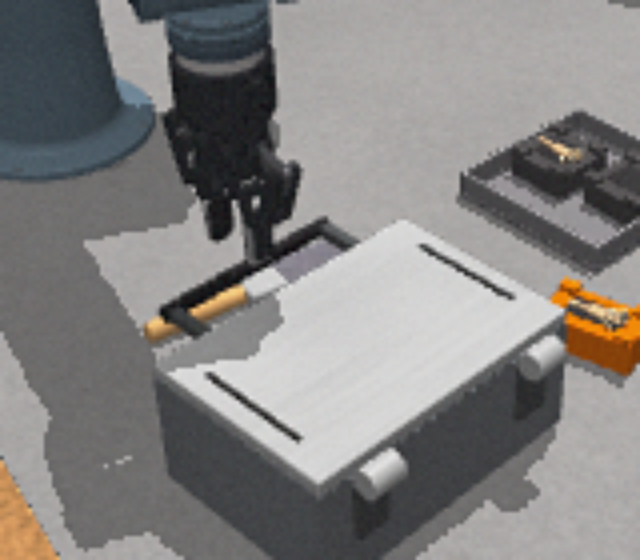

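The fingers sit either side of the bar at about (245,255), clear of the lid edge. I'll lower and pinch.

Emit:
apply_moves(gripper=[40,40,40,40,40,20,5,5], translation=[[10,6,-2],[10,0,0],[10,0,0],[8,0,0],[3,0,0],[0,0,0],[0,0,0],[0,0,0]], delta_rot=[[0,0.4,0.3],[0,0,0],[0,0,0],[0,0,0],[0,0,0],[0,0,0],[0,0,0],[0,0,0]])

```text
t: 11.63
eef_pos: [0.4785, -0.0472, 0.12]
tcp_rot: [0.705, -0.05, 0.706, 0.05]
ft_force: [-3.7, -1.5, 3.0]
opening: 0.0123
```

Emit:
apply_moves(gripper=[5,5,5,5,5,5,5,5], translation=[[0,0,0],[0,0,0],[0,0,0],[0,0,0],[0,0,0],[0,0,0],[0,0,0],[0,0,0]], delta_rot=[[0,0,0],[0,0,0],[0,0,0],[0,0,0],[0,0,0],[0,0,0],[0,0,0],[0,0,0]])

```text
t: 12.3
eef_pos: [0.4785, -0.0471, 0.1204]
tcp_rot: [0.705, -0.05, 0.705, 0.05]
ft_force: [-0.8, -0.3, -1.5]
opening: 0.0121
```

```bash
python3 -c "
from h import *
go([.4785,-.0456,.127],8.3)"
```

```text
t 12.3 pos [ 0.4785 -0.0471  0.1204] dworld [0.  1.5 6.6] tool [-6.6  1.5  0.2] rot [-0.13 -0.   -0.01] jawdir 8.17 F [-0.83 -0.28 -1.49] op 12.1 j [-0.33  0.02  2.08  0.    1.04 -0.48]
```

```bash
cat >> h.py <<'E'
def lid():
    o=env.observe();u=np.array([np.cos(np.radians(8.2)),np.sin(np.radians(8.2))]);d=(o["eef_pos"]-[.4785,-.0471,.1204])*1000
    dx=d[:2]@u;rz=7+d[2];rx=225-dx
    th=np.degrees(np.arctan2(rz,rx)-np.arctan2(7,225))
    a=np.radians(th);m=R().as_matrix()
    print("t",round(o["t"],2),"theta",th.round(2),"radius",np.hypot(rx,rz).round(1),"side",(d[:2]@[-u[1],u[0]]).round(1),"F",o["ft_force"].round(2),"M",o["torque"].round(2),"op",round(o["opening"]*1e3,1),"tooldirs",m.round(3).tolist())
E
```

Emit:
apply_moves(gripper=[5,5,5,5,5,5,5,5], translation=[[-8,0,0.4],[-11.8,0,1.1],[-11.7,0,1.7],[-15.5,0,3.2],[-15.2,0,4.3],[-14.9,0,5.3],[-11,0,4.7],[0,0,0]], delta_rot=[[0,0,0],[0,0,0],[0,0,0],[0,0,0],[0,0,0],[0,0,0],[0,0,0],[0,0,0]])

```text
t: 12.97
eef_pos: [0.5018, -0.0439, 0.217]
tcp_rot: [0.708, -0.05, 0.703, 0.05]
ft_force: [0.1, 0.8, -2.2]
opening: 0.0123
```

```bash
python3 -c "
from h import *
lid()"
```

```text
t 12.97 theta 25.42 radius 226.6 side -0.1 F [ 0.08  0.75 -2.21] M [ 0.1  -0.07 -0.  ] op 12.3 tooldirs [[0.008, -0.141, 0.99], [-0.0, 0.99, 0.141], [-1.0, -0.001, 0.008]]
```

Emit:
apply_moves(gripper=[5,5,5,5,5,5,5,5], translation=[[-10.5,0,5.5],[-13.5,0,8.3],[-13,0,9.2],[-12.3,0,10],[-8.8,0,8.1],[-5.6,0,5.6],[0,0,0],[0,0,0]], delta_rot=[[0,0,0],[0,0,0],[0,0,0],[0,0,0],[0,0,0],[0,0,0],[0,0,0],[0,0,0]])

```text
t: 13.63
eef_pos: [0.5443, -0.0377, 0.2781]
tcp_rot: [0.703, -0.051, 0.708, 0.049]
ft_force: [-1.0, -1.6, -3.5]
opening: 0.012
```

```bash
python3 -c "
from h import *
lid()
c=read_camera('scene');cv2.imwrite('pics/e.png',cv2.resize(c['image'][80:280,180:400],None,fx=3,fy=3))
P=world(c);z=P[...,2];u=np.array([np.cos(.1445),np.sin(.1445)]);q=P-[.701,-.0135,.11]
s=q[...,:2]@u;n=q[...,:2]@[-u[1],u[0]]
m=(abs(n)<.12)&(q[...,2]>.03)&(s>-.2)&(s<.02)&(c['image'].min(2)>90)
for _ in range(3):
    k=np.polyfit(q[...,2][m],s[m],1);r=abs(s-np.polyval(k,q[...,2]));m&=r<.006
print(m.sum(),k,'theta',np.degrees(np.arctan2(1,-k[0])))
"
```

```text
t 13.63 theta 44.31 radius 228.6 side -0.1 F [-0.99 -1.6  -3.48] M [-0.34  0.45  0.02] op 12.0 tooldirs [[-0.006, -0.142, 0.99], [-0.003, 0.99, 0.142], [-1.0, -0.002, -0.007]]
650 [-0.27145902 -0.04329552] theta 74.81253764043083
```

View pics/e.png

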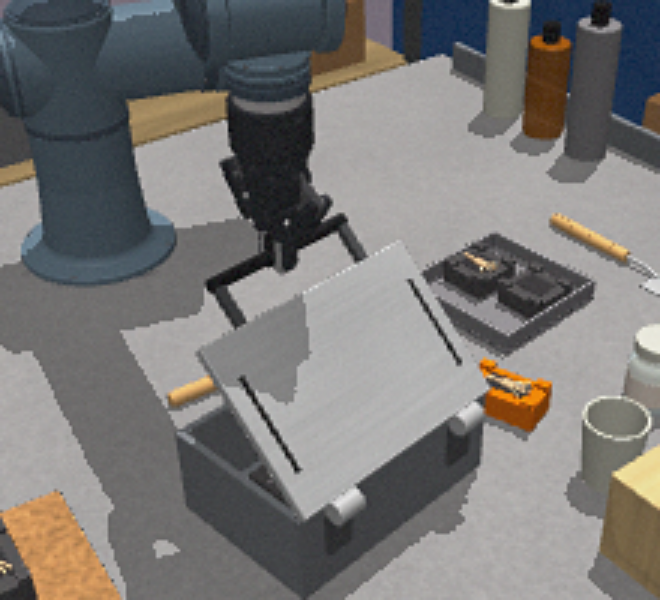

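The lid is up about 45°, with the bar pinched at (285,250). My depth mask was bad, so I'll refit the lid plane inside the lid's outline.

```bash
cat >> h.py <<'E'
def lidcam(poly):
    c=read_camera('scene');P=world(c);m=np.zeros(P.shape[:2],np.uint8);cv2.fillConvexPoly(m,np.array(poly,np.int32),1)
    m=cv2.erode(m,np.ones((9,9)));q=P[m>0];q=q[np.isfinite(q[:,0])]
    for _ in range(4):
        k=q.mean(0);n=np.linalg.svd(q-k)[2][2];n*=np.sign(n[2]);r=abs((q-k)@n);q=q[r<max(.004,2*np.median(r))]
    print("cam theta",np.degrees(np.arccos(n[2])).round(2),"yaw",np.degrees(np.arctan2(n[1],n[0])).round(2),len(q),"rms",np.std((q-k)@n).round(4),"offset of hinge pt",((np.array([.701,-.0135,.11])-k)@n).round(4))
E
python3 -c "
from h import *
lid();lidcam([(247,197),(313,162),(343,210),(280,252)])"
```

```text
t 13.68 theta 44.27 radius 228.6 side -0.1 F [ 0.33 -1.69 -4.42] M [-0.24  0.37  0.03] op 12.2 tooldirs [[-0.006, -0.142, 0.99], [-0.003, 0.99, 0.142], [-1.0, -0.002, -0.007]]
cam theta 43.39 yaw 8.23 3208 rms 0.0016 offset of hinge pt -0.0138
```

Emit:
apply_moves(gripper=[5,5,5,5,5,5,5,5], translation=[[-8.2,0,8.6],[-10.2,0,12],[-9.4,0,12.7],[-8.5,0,13.2],[-5.9,0,10.2],[-2.7,0,5.3],[0,0,0],[0,0,0]], delta_rot=[[0,0,0],[0,0,0],[0,0,0],[0,0,0],[0,0,0],[0,0,0],[0,0,0],[0,0,0]])

```text
t: 14.4
eef_pos: [0.6008, -0.0297, 0.3212]
tcp_rot: [0.696, -0.051, 0.714, 0.049]
ft_force: [-0.5, 0.5, -0.7]
opening: 0.012
```

```bash
python3 -c "
from h import *
lid()
c=read_camera('scene');cv2.imwrite('pics/f.png',cv2.resize(c['image'][80:280,180:400],None,fx=3,fy=3))
lidcam([(254,187),(316,155),(343,208),(282,250)])"
```

```text
t 14.4 theta 62.2 radius 231.3 side -0.2 F [-0.51  0.45 -0.66] M [-0.14  0.36 -0.  ] op 12.0 tooldirs [[-0.025, -0.14, 0.99], [-0.004, 0.99, 0.14], [-1.0, -0.001, -0.025]]
cam theta 61.32 yaw 8.51 2908 rms 0.0014 offset of hinge pt -0.0134
```

View pics/f.png

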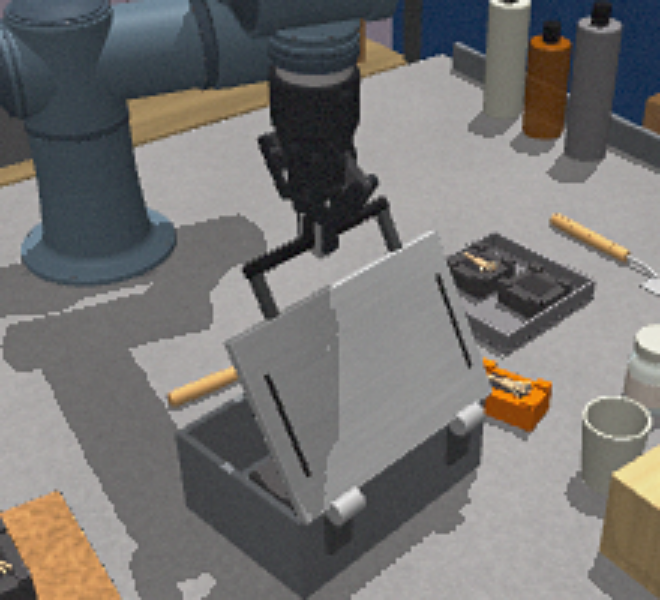

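The lid is at 61.3° with the pinch still good at (325,235). I'll go a few degrees further, to be clearly past 1.07 rad, and hold.

Emit:
apply_moves(gripper=[5,5,5,5,5,5,5,5], translation=[[-2.5,0,5.5],[-2.5,0,5.5],[-2,0,5],[0,0,0],[0,0,0],[0,0,0],[0,0,0],[0,0,0]], delta_rot=[[0,0,0],[0,0,0],[0,0,0],[0,0,0],[0,0,0],[0,0,0],[0,0,0],[0,0,0]])

```text
t: 15.17
eef_pos: [0.6165, -0.0275, 0.3289]
tcp_rot: [0.695, -0.05, 0.715, 0.049]
ft_force: [-0.9, -0.6, 0.5]
opening: 0.0121
```

```bash
python3 -c "
from h import *
lid()
lidcam([(258,187),(318,155),(343,208),(282,250)])"
```

```text
t 15.17 theta 66.54 radius 231.9 side -0.2 F [-0.91 -0.57  0.48] M [-0.11  0.53  0.06] op 12.1 tooldirs [[-0.028, -0.14, 0.99], [-0.005, 0.99, 0.139], [-1.0, -0.001, -0.029]]
cam theta 65.83 yaw 8.53 2719 rms 0.0013 offset of hinge pt -0.0133
```

Emit:
apply_moves(gripper=[5,5,5,5,5,5,5,5], translation=[[3.3,0,-7.1],[3.6,0,-7],[3.8,0,-6.9],[4,0,-6.7],[4.3,0,-6.6],[4.5,0,-6.4],[2,0,-3],[0,0,0]], delta_rot=[[0,0,0],[0,0,0],[0,0,0],[0,0,0],[0,0,0],[0,0,0],[0,0,0],[0,0,0]])

```text
t: 15.88
eef_pos: [0.571, -0.034, 0.3042]
tcp_rot: [0.701, -0.05, 0.71, 0.048]
ft_force: [1.2, -0.3, -0.6]
opening: 0.0119
```

Emit:
apply_moves(gripper=[5,5,5,5,5,5,5,5], translation=[[0,0,0],[0,0,0],[0,0,0],[0,0,0],[0,0,0],[0,0,0],[0,0,0],[0,0,0]], delta_rot=[[0,0,0],[0,0,0],[0,0,0],[0,0,0],[0,0,0],[0,0,0],[0,0,0],[0,0,0]])

```text
t: 16.55
eef_pos: [0.5712, -0.0339, 0.3042]
tcp_rot: [0.701, -0.05, 0.71, 0.048]
ft_force: [-0.8, -0.3, 0.4]
opening: 0.012
```

```bash
python3 -c "
from h import *
lid()
lidcam([(251,190),(315,157),(343,208),(281,250)])
lid()
c=read_camera('scene');cv2.imwrite('pics/g.png',cv2.resize(c['image'][80:320,100:400],None,fx=2.5,fy=2.5))
P=world(c);z=P[...,2];q=P[(z>.03)&(z<.06)&(abs(P[...,0]-.52)<.08)&(abs(P[...,1]+.36)<.08)]
print(len(q),cv2.minAreaRect((q[:,:2]*1000).astype(np.float32)))"
```

```text
t 16.55 theta 53.68 radius 231.7 side -0.2 F [-0.84 -0.29  0.44] M [ 0.08 -0.26  0.03] op 12.0 tooldirs [[-0.013, -0.139, 0.99], [-0.004, 0.99, 0.139], [-1.0, -0.002, -0.013]]
cam theta 52.35 yaw 8.24 3299 rms 0.0015 offset of hinge pt -0.0138
t 16.6 theta 53.68 radius 231.7 side -0.2 F [-0.39  0.05  1.16] M [ 0.03 -0.32  0.02] op 11.7 tooldirs [[-0.013, -0.139, 0.99], [-0.004, 0.99, 0.139], [-1.0, -0.002, -0.013]]
501 ((522.8458251953125, -362.5751647949219), (50.10905075073242, 95.79935455322266), 84.3311538696289)
```

View pics/g.png

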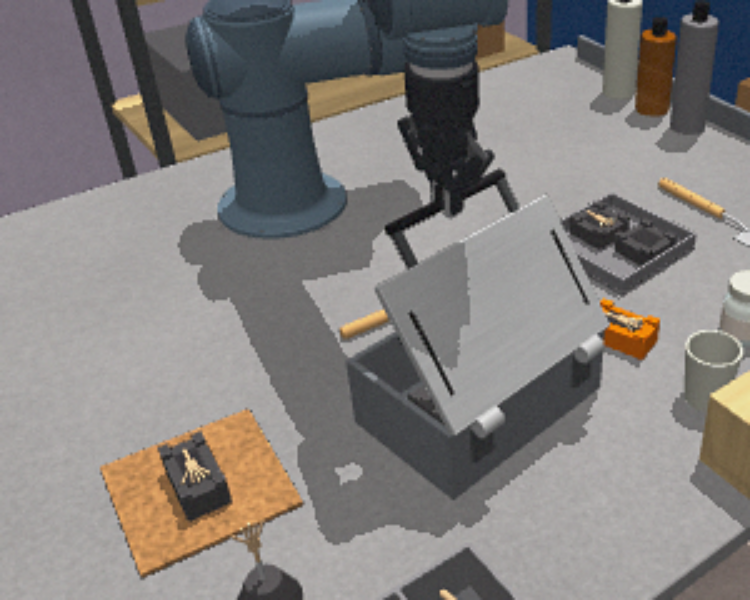

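The mould is unmoved on the pad at (195,475). The lid is held still by the bar at (450,200), at about 52.4 to 53.7°, or 6 to 8° short of balance. Handing in.

```bash
python3 -c "
from h import *
print(env.close_job())"
```

```text
the job is handed in; nothing more can be done
None
```

I moved the mould half to the cork pad and handed the job in at about 16.6 s, with the gripper still holding the lid by its bar just below balance. No verdict was reported.

- **Mould:** it was set down gently, cast side up, and let go. Its centre measures about 6 mm from the pad's centre along each edge, and it had not moved in the last picture.
- **Lid past balance:** I raised it while pinched to about 65.8° by the camera (66.5° from the tool position). There the small force on the wrist changed sign, but by no more than the sensor noise. I then eased it back.
- **Final hold:** the lid is still at about 52.4° by the camera, or 53.7° from the tool position (0.91 to 0.94 rad), which is 6 to 8° short of balance. The jaws read 12 mm on the 14 mm bar, in line with the slight under-reading seen on the mould.

**Checks that failed or disagreed:**
- One early depth fit of the lid angle gave 75° because of a bad mask. I redid it inside the lid's outline.
- The two angle readings differ by about 1°, because the bar slid a few mm along the fingers.
- I did not measure the bystanders, but nothing looked moved in the pictures.

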